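# Slide the top dip pallet off its stack and click it into the dip carrier

## Robot

A 6-joint arm with a two-finger parallel gripper is mounted at the origin on a cart in front of the work surface, level with it; the furniture and walls round the work are solid. World frame = base frame: x ahead of the robot, y to its left, z up, the work surface at z = 0. Lengths are in m, angles in rad, forces in N, time in s.
With the tool pointing down it reaches from about 0.325 to 0.775 m from the base axis. Payload 5.5 kg.
Tool frame: the origin (TCP) lies at the very end of the fingers, on their centre line; the grasp point (between the pads) lies 19 mm behind it; x points along the fingers, z is the direction in which the jaws open and shut, and the axes are right-handed (so a half turn about x gives the same grasp; the last joint's range is limited). The gripper opens to 85 mm and grips with 20 to 120 N. Pads are 22 mm wide; open, the fingers measure 114 mm over their backs; the gripper's body (76 mm by 85 mm) begins 54 mm behind the grasp point. The pads swing forward as they close: fully open they stand 13 mm farther back than shut.
Start: joints at [-1.204, 0.091, 1.231, -0, 1.82, -0.057], TCP at [0.247, -0.547, 0.231] pointing down, gripper open.
Joint ranges: [-2.87, 2.87], [-0.86, 2.18], [0.17, 2.46], [-1.51, 4.65], [0.06, 2.69], [-2.65, 2.65]. Speed limits (rad/s): [2.57, 2.57, 3.01, 3.14, 3.14, 3.14].

## Interface

Orientations are given as a unit quaternion [w, x, y, z].
In Python, from rig import * gives the robot as it stands. The module is installed in compiled form; this text tells all that it offers.
- The arm moves only by the tool send_rows, never from a script. Its arguments are lists of equal length, an entry for each row: "dp": the shift along the tool's x, y, z in units of 20 mm (1.0 is 20 mm), a list of three; "turn": the turn, a rotation vector about the tool's x, y, z in units of 0.08 rad (1.0 is 0.08 rad), a list of three. A call has 1 to 20 rows; each row shifts and turns the commanded pose from where the row before left it, along the tool's axes as they then stand; what a row does not reach is not made up. A row lasts 1/8 s, in which the tool goes at most 62.5 mm and 10.7 degrees, less where a joint would pass 70% of its speed; a pose out of reach is approached as far as the arm can. A call with a number of a shift or a turn outside -1 to 1 is refused whole. A call with a gripper value outside its range is refused whole. "gripper" is the opening, from 0 (shut) to 1 (fully open), set as the call begins (left out, the last holds). The fingers move at their own pace and stop on an object; the grip force is fixed at half the most. Time passes only in rows, so rows that do not move let the fingers close. It gives the time, the measured TCP pose, the force and the opening at its end, in the units of the state.
- state(): the state, without advancing time (a new reading comes with each control period).
- capture(name): name is "side" or "top" or "wrist"; returns the picture (384x512x3 uint8, blue, green, red); there is no depth.
- camera_model(name): a dict with "mtx" (3x3 intrinsics, pixels), "origin" and "orientation" of the camera in the world; the wrist camera has in their place "T_tool_cam" (4x4, takes a point from camera to tool coordinates, whose origin is the TCP and whose axes are the tool frame's). Camera axes: x right, y down, z forward; pixel columns grow to the right and rows downward; lengths in m; the calibration is good to about 2 mm. A picture is of the moment at which its call begins: read the wrist's pose just before it. camera_model takes no time and is no camera call.
- finish_job(): hands the job in, once; it reports no verdict.
Trained networks look in the newest picture that a camera, given by its name, has taken for a name from the list of things; names that differ only in an ending like _2 or _b are one class to them, and where a whole thing is asked for, a point or a joint stands for the part that bears it (a point fixed in the world has none). Each returns a list of dicts, best first, with "confidence" (0 to 1); they miss things now and then, are a little off and sometimes report something else, mostly with a low value. They report only what shows in the picture. A call takes as long as a camera call.
- masks_of(name, camera): "mask" (384x512 bool, what is visible of it) and "box" ([left, top, width, height] in pixels, round what is visible of it).
The state is a dict: "time_s": time; "joints": joint angles; "qvel": joint speeds; "joint_torque": joint torques, N m; "tool_pos": TCP position; "orientation": TCP orientation; "wrist_force": force on the tool from outside, world axes, zero at the start; "torque": the same for the moment, N m; "width": opening from 0.0 (shut) to 1.0 (fully open).
Only numpy, scipy, OpenCV 4.12 (cv2) and the standard library are available. Lean on these libraries where they do the work, as an engineer would, in place of code of your own. Each camera call takes 0.05 s, during which the arm holds its last target.

## Task

Load the next pallet for dip soldering: slide the top pallet sideways off the stack, flat and without lifting it, into the dip carrier at the other end of the loader, and push it past the growing resistance of the two spring rollers until they snap into its notches; then stop pushing, do not ram it against the end stop. Do not disturb the pallets underneath, and leave the other things on the bench alone.

Things in the scene. Friction and masses are not known exactly. Their poses are not given: they have to be found in the camera images.
- loader: Pallet loader: a grey metal bed 132 (x) by 352 mm (y), fixed to the bench. Origin: centre of its underside, at bench level; z up; its own +y is the slide direction, from the pallet stack at its -y end to the dip carrier at its +y end; the stack end points to the robot's left (loader turned by about half a turn).
- loader_stack (a point): Point of the loader at bench level under the middle of the stack of four pallets, 95 mm from the loader's origin towards -y. Pallet undersides lie 12, 22, 32 and 42 mm above the bench, ragged by up to 4 mm along y and 1.5 mm along x. Both ends are open; along the sides stand four steel posts, 10 mm thick, at x = +-59 mm, y = +-40 mm from here, tops 65 mm above the bench.
- loader_deck (a point): Point on the loader's centre line, 72 mm from its origin towards +y, at the height of the dip carrier's two ledges (40 mm, 2 mm below the top pallet's underside). The light metal carrier has a flared mouth, side rails 105 mm apart and an end stop. It is locked at an unreported place on its rods: the centre of a seated pallet lies anywhere within 16 mm of this point along y, and must be found by feel.
- top_pallet_mid (a point): Centre (half-way up, 47 mm above the bench at first, 45 mm in the carrier) of the pallet to load: uppermost slate-dark plate with 15 brass-ringed pockets, 100 (x) by 130 (y) by 10 mm, about 250 g, axes within 0.04 rad of the loader's. Its +y nose narrows 4.5 mm a side over 34 mm; behind it each long edge has an 18 mm notch. Too wide to grasp; its straight rear (-y) edge is free to push at.
- clip_near (a joint): Spring arm with a brass roller on the carrier's side towards the robot. Angle in rad: 0 at rest and again once the roller is in the pallet's notch, about 0.12 at the widest part of the nose. The two springs resist with a force that grows over some 35 mm of travel to a peak of roughly 6 to 12 N, then falls off suddenly as the rollers drop in; 1 to 3 mm further the pallet meets the rigid end stop.
- clip_far (a joint): The same spring arm on the carrier's side away from the robot; same values.
- pallet_1_mid (a point): Centre (half-way up) of pallet number 1 from the bottom of the stack, the same kind of plate; its top is 22 mm above the bench. It must stay where it lies.
- pallet_2_mid (a point): Centre (half-way up) of pallet number 2 from the bottom of the stack, the same kind of plate; its top is 32 mm above the bench. It must stay where it lies.
- pallet_3_mid (a point): Centre (half-way up) of pallet number 3 from the bottom of the stack, the same kind of plate; its top is 42 mm above the bench. It must stay where it lies.
- red_box: Bystander: open red lacquer box, black inside, 142 x 124 x 57 mm; origin at the centre of its underside.
- timer: Bystander: small white timer, 62 x 68 x 21 mm; origin at the centre of its underside.
- brush: Bystander: flux brush with wooden handle, 147 mm; origin at the centre of its underside.

How it is judged:
By the outcome, as a careful person would: the job done as asked, in the order asked, and still so for the second after the job is handed in, with the robot touching nothing.
It also fails if it takes over 42 s, if anything falls off the work surface, if the arm or the gripper's body presses on something with over 40 N, if the wrist force passes 120 N, or if a joint passes its speed limit or range.

## Working session

There is one attempt and no reset: what is moved stays moved. The work goes in short steps, Python scripts to look and compute and a tool call to move; the robot and the scene stay as the last step left them, time stands still between calls to the robot, and variables do not carry over. Pictures are saved under pics/ and viewed, and the job is handed in when it is done.

Besides the shell and the picture viewer there is one more tool, called as name(argument=value, ...) on one line, values as JSON. send_rows: Moves the arm, as the interface text tells. Its arguments: {"type":"object","properties":{"dp":{"type":"array","items":{"type":"array","items":{"type":"number"}}},"turn":{"type":"array","items":{"type":"array","items":{"type":"number"}}},"gripper":{"type":"number"}},"required":["dp","turn"]}

```bash
mkdir -p pics; ls; python3 - <<'E'
from rig import *
import cv2
s=state(); print({k:(v if not hasattr(v,'round') else v) for k,v in s.items()})
for n in ("side","top"):
    im=capture(n); cv2.imwrite(f"pics/{n}0.png",im)
    m=camera_model(n); print(n,m)
print(camera_model("wrist"))
E
```

```text
pics
{'time_s': 0.0, 'joints': array([-1.20368998e+00,  9.18902948e-02,  1.23187553e+00,  3.82565762e-05,
        1.81979661e+00, -5.67158161e-02]), 'qvel': array([-0.00023444,  0.00093677, -0.00078428, -0.00086078, -0.0015791 ,
       -0.00023908]), 'joint_torque': array([ 1.81905427e-03, -4.58727908e+01, -4.18020880e+01,  3.11773442e-05,
        1.16200576e-02, -3.45685908e-05]), 'tool_pos': array([ 0.24665064, -0.54665601,  0.23013789]), 'orientation': array([ 0.59342628,  0.38406909,  0.59453611, -0.38322709]), 'wrist_force': array([ 0.19061218,  0.48198147, -0.27461313]), 'torque': array([-0.04033635, -0.01573989,  0.02844772]), 'width': 0.9980967130957985}
side {'mtx': array([[379.58022361,   0.        , 256.86018625],
       [  0.        , 379.58022361, 189.68233989],
       [  0.        ,   0.        ,   1.        ]]), 'origin': array([0.12005436, 1.16510371, 0.72396802]), 'orientation': array([ 0.08680716, -0.14448418,  0.8548854 , -0.49067279])}
top {'mtx': array([[498.62002924,   0.        , 249.00387943],
       [  0.        , 498.62002924, 192.04979977],
       [  0.        ,   0.        ,   1.        ]]), 'origin': array([0.37295191, 0.08767462, 1.99988191]), 'orientation': array([-0.02193297,  0.71414087, -0.69907918,  0.02846179])}
{'mtx': array([[325.82790925,   0.        , 254.92092708],
       [  0.        , 325.82790925, 192.9668111 ],
       [  0.        ,   0.        ,   1.        ]]), 'T_tool_cam': array([[-6.73630737e-05, -2.62295444e-01,  9.64987614e-01,
        -1.42342488e-01],
       [ 2.94106259e-04, -9.64987580e-01, -2.62295414e-01,
         6.62491060e-02],
       [ 9.99999954e-01,  2.66139872e-04,  1.42147261e-04,
         7.13027682e-04],
       [ 0.00000000e+00,  0.00000000e+00,  0.00000000e+00,
         1.00000000e+00]])}
```

View pics/side0.png

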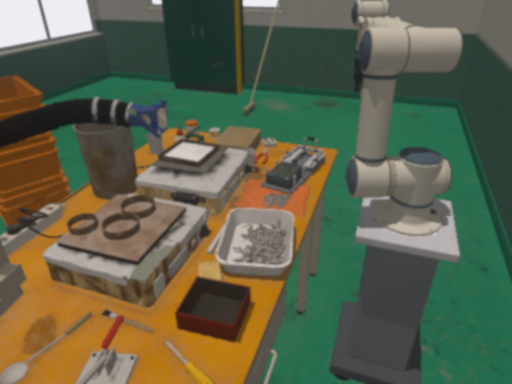

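View pics/top0.png

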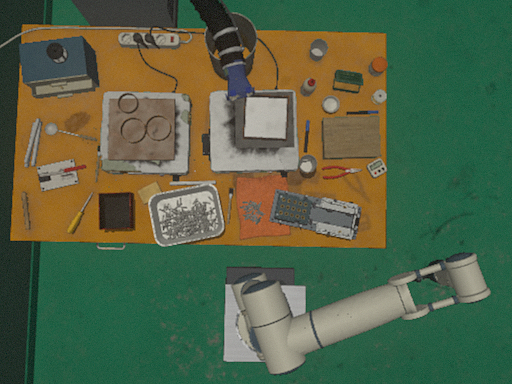

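```bash
cat > h.py <<'E'
from rig import *
import numpy as np, cv2
from scipy.spatial.transform import Rotation as R
def q2R(q): return R.from_quat([q[1],q[2],q[3],q[0]]).as_matrix()
def cam(name, st=None):
    m=camera_model(name)
    if name=="wrist":
        s=st or state(); T=np.eye(4); T[:3,:3]=q2R(s['orientation']); T[:3,3]=s['tool_pos']
        T=T@m['T_tool_cam']; return m['mtx'],T[:3,:3],T[:3,3]
    return m['mtx'],q2R(m['orientation']),np.array(m['origin'])
def pix2w(c,uv,z):
    K,Rm,o=c; uv=np.atleast_2d(uv).astype(float)
    d=np.c_[uv,np.ones(len(uv))]@np.linalg.inv(K).T@Rm.T
    return o+d*((z-o[2])/d[:,2])[:,None]
def w2pix(c,P):
    K,Rm,o=c; p=(np.atleast_2d(P)-o)@Rm; p=p@K.T; return p[:,:2]/p[:,2:]
E
python3 - <<'E'
from h import *
im=capture("top"); cv2.imwrite("pics/top_z.png",cv2.resize(im[160:260,210:390],None,fx=4.4,fy=4.4,interpolation=cv2.INTER_CUBIC))
c=cam("top")
for n,z in (("loader",.0),("top_pallet_mid",.05),("pallet_3_mid",.04),("clip_near",.05),("clip_far",.05),("red_box",0),("timer",0),("brush",0)):
    for r in masks_of(n,"top")[:2]:
        m=r['mask']; ys,xs=np.nonzero(m)
        rc=cv2.minAreaRect(np.c_[xs,ys].astype(np.float32))
        print(n,round(r['confidence'],2),r['box'],len(xs),rc, pix2w(c,[rc[0]],z).round(3), pix2w(c,cv2.boxPoints(rc),z)[:,:2].round(3).tolist())
E
```

```text
loader 0.75 [274.4, 190.4, 89.9, 50.0] 1978 ((316.0, 214.0), (87.46778869628906, 35.69313430786133), 11.309932708740234) [[ 0.433 -0.2   -0.   ]] [[0.394, -0.014], [0.535, -0.04], [0.473, -0.386], [0.333, -0.359]]
top_pallet_mid 0.64 [276.0, 189.2, 37.7, 34.9] 844 ((293.92681884765625, 208.3414306640625), (33.524662017822266, 26.121295928955078), 12.094757080078125) [[ 0.452 -0.106  0.05 ]] [[0.414, -0.032], [0.515, -0.052], [0.49, -0.181], [0.39, -0.16]]
clip_far 0.7 [270.3, 186.1, 92.2, 51.3] 2203 ((315.87359619140625, 214.00755310058594), (89.31851196289062, 36.91913604736328), 10.619654655456543) [[ 0.432 -0.192  0.05 ]] [[0.389, -0.008], [0.532, -0.032], [0.475, -0.378], [0.332, -0.352]]
red_box 0.66 [99.1, 192.6, 36.9, 34.9] 1226 ((116.97746276855469, 210.95925903320312), (35.88552474975586, 35.26106643676758), 87.61405944824219) [[0.429 0.597 0.   ]] [[0.496, 0.673], [0.505, 0.533], [0.362, 0.521], [0.353, 0.661]]
timer 0.59 [368.7, 157.7, 16.8, 22.4] 261 ((376.8235168457031, 168.2058868408203), (15.263374328613281, 17.32135581970215), 59.036251068115234) [[ 0.624 -0.444  0.   ]] [[0.631, -0.398], [0.669, -0.458], [0.616, -0.49], [0.579, -0.43]]
brush 0.68 [228.5, 188.9, 5.7, 37.2] 102 ((230.1741485595703, 205.53965759277344), (4.051819801330566, 35.11576843261719), 3.3664605617523193) [[0.46  0.145 0.   ]] [[0.39, 0.156], [0.531, 0.151], [0.53, 0.134], [0.39, 0.139]]
brush 0.65 [270.1, 189.5, 94.2, 53.2] 2156 ((316.1524658203125, 214.04562377929688), (89.12026977539062, 36.89591979980469), 10.954063415527344) [[ 0.433 -0.201  0.   ]] [[0.391, -0.012], [0.537, -0.037], [0.476, -0.391], [0.33, -0.363]]
```

View pics/top_z.png

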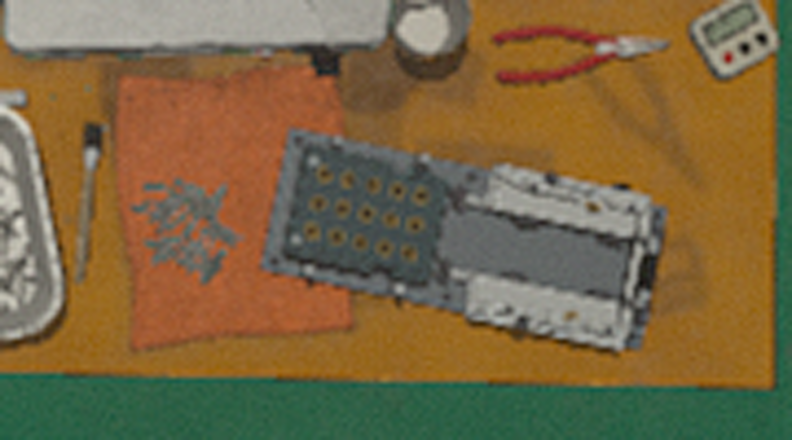

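```bash
cat >> h.py <<'E'
def plan(target, slide, flip=1, st=None, drop=0):
    """target TCP, slide dir; returns dp (20mm units) total in current tool axes, rotvec (0.08 units)"""
    s=st or state(); Rc=q2R(s['orientation']); sl=np.array([slide[0],slide[1],0.]);sl/=np.linalg.norm(sl)
    X=np.array([0,0,-1.]); Y=-flip*sl; Z=np.cross(X,Y); Rt=np.c_[X,Y,Z]
    rv=R.from_matrix(Rc.T@Rt).as_rotvec()
    return (Rc.T@(np.array(target)-s['tool_pos'])/.02), rv/.08, Rc, Rt
E
python3 - <<'E'
from h import *
for f in (1,-1):
    a,b,Rc,Rt=plan([.44,-.12,.26],[-.175,-.984],f); print(a.round(2),b.round(2))
print(Rc.round(3))
E
```

```text
[ -1.44  17.59 -15.48] [-12.14  -0.     0.  ]
[ -1.44  17.59 -15.48] [27.13  0.    0.  ]
[[-0.     0.912  0.411]
 [ 0.     0.411 -0.912]
 [-1.    -0.    -0.   ]]
```

send_rows(dp=[[-0.06,1,-0.24],[-0.06,1,-0.24],[-0.06,1,-0.24],[-0.06,1,-0.24],[-0.06,1,-0.24],[-0.06,1,-0.24],[-0.06,1,-0.24],[-0.06,1,-0.24],[-0.06,1,-0.24],[-0.06,1,-0.24],[-0.06,1,-0.24],[-0.06,1,-0.24],[-0.06,1,-0.24],[-0.06,1,-0.24],[-0.06,1,-0.24],[-0.06,1,-0.24],[-0.06,1,-0.24],[-0.06,1,-0.24],[-0.06,1,-0.24],[-0.06,1,-0.24]], turn=[[-0.5,0,0],[-0.5,0,0],[-0.5,0,0],[-0.5,0,0],[-0.5,0,0],[-0.5,0,0],[-0.5,0,0],[-0.5,0,0],[-0.5,0,0],[-0.5,0,0],[-0.5,0,0],[-0.5,0,0],[-0.5,0,0],[-0.5,0,0],[-0.5,0,0],[-0.5,0,0],[-0.5,0,0],[-0.5,0,0],[-0.5,0,0],[-0.5,0,0]], gripper=0.55)

```text
time_s: 3.05
tool_pos: [0.4499, -0.2003, 0.2554]
orientation: [0.697, 0.121, 0.697, -0.121]
wrist_force: [-0.0, 0.8, -0.7]
width: 0.547
```

```bash
python3 - <<'E'
from h import *
a,b,Rc,Rt=plan([.44,-.10,.26],[-.175,-.984]); print(a.round(2),b.round(2), state()['joints'].round(2))
E
```

```text
[-0.23  4.56 -2.16] [-2.1  0.  -0. ] [-0.49 -0.19  1.46  0.    1.87 -0.14]
```

send_rows(dp=[[0,1,-0.4],[0,1,-0.4],[0,1,-0.3],[0,1,-0.3],[0,0.5,-0.1],[0,0,0]], turn=[[-0.5,0,0],[-0.5,0,0],[-0.5,0,0],[-0.5,0,0],[-0.1,0,0],[0,0,0]])

```text
time_s: 3.8
tool_pos: [0.4455, -0.1062, 0.2555]
orientation: [0.704, 0.063, 0.704, -0.063]
wrist_force: [-0.1, -0.2, -0.4]
width: 0.549
```

```bash
python3 - <<'E'
from h import *
s=state(); print(s['tool_pos'],s['orientation'])
im=capture("wrist"); cv2.imwrite("pics/w1.png",im); np.save("pics/w1.npy",im)
np.savez("w1s.npz",p=s['tool_pos'],o=s['orientation'])
c=cam("wrist",s)
for n,z in (("loader",.0),("top_pallet_mid",.052),("clip_near",.05)):
    for r in masks_of(n,"wrist")[:2]:
        m=r['mask']; ys,xs=np.nonzero(m); np.save(f"m_{n}.npy",m)
        rc=cv2.minAreaRect(np.c_[xs,ys].astype(np.float32))
        P=pix2w(c,np.c_[xs,ys],z)[:,:2]
        rw=cv2.minAreaRect(P.astype(np.float32))
        print(n,round(r['confidence'],2),r['box'],len(xs),rw,cv2.boxPoints(rw).round(4).tolist())
E
```

```text
[ 0.44551028 -0.10617628  0.25546179] [ 0.7044677   0.06273039  0.70415304 -0.06291786]
loader 0.77 [202.4, 82.3, 122.8, 258.5] 15796 ((0.43358874320983887, -0.1925395131111145), (0.3501390218734741, 0.1595238298177719), 80.38738250732422) [[0.3257000148296356, -0.35179999470710754], [0.4830000102519989, -0.3785000145435333], [0.5414999723434448, -0.03319999948143959], [0.38420000672340393, -0.006599999964237213]]
top_pallet_mid 0.75 [214.9, 100.0, 95.8, 122.5] 10991 ((0.4532320499420166, -0.103023000061512), (0.13225576281547546, 0.1005418449640274), 78.85376739501953) [[0.3910999894142151, -0.1581999957561493], [0.48980000615119934, -0.17759999632835388], [0.5152999758720398, -0.0478999987244606], [0.41670000553131104, -0.0284000001847744]]
top_pallet_mid 0.57 [201.6, 85.7, 120.8, 253.2] 16296 ((0.437373548746109, -0.17227312922477722), (0.3056311011314392, 0.14091545343399048), 80.71963500976562) [[0.3431999981403351, -0.3116999864578247], [0.4823000133037567, -0.3345000147819519], [0.5315999984741211, -0.03280000016093254], [0.39250001311302185, -0.010099999606609344]]
clip_near 0.58 [208.0, 293.8, 16.0, 30.0] 202 ((0.36554989218711853, -0.268301397562027), (0.04481431469321251, 0.017670119181275368), 79.66744995117188) [[0.35280001163482666, -0.2888000011444092], [0.3702000081539154, -0.29190000891685486], [0.3783000111579895, -0.24779999256134033], [0.36090001463890076, -0.24469999969005585]]
```

View pics/w1.png

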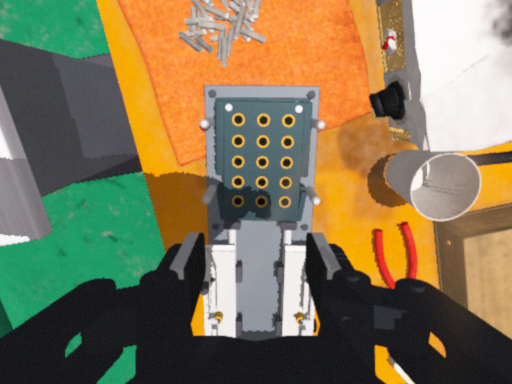

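```bash
python3 - <<'E'
from h import *
im=cv2.imread("pics/w1.png")
cv2.imwrite("pics/w1a.png",cv2.resize(im[75:235,180:345],None,fx=3.7,fy=3.7,interpolation=cv2.INTER_CUBIC))
cv2.imwrite("pics/w1b.png",cv2.resize(im[205:345,180:345],None,fx=4.2,fy=4.2,interpolation=cv2.INTER_CUBIC))
E
```

```text
(no output)
```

View pics/w1a.png

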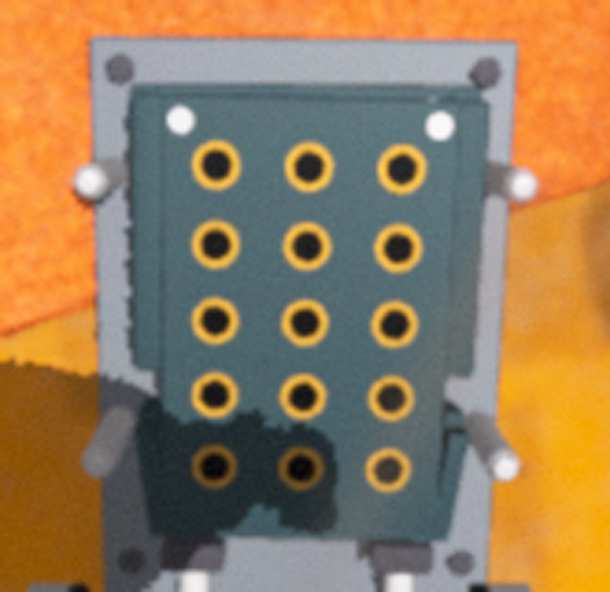

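View pics/w1b.png

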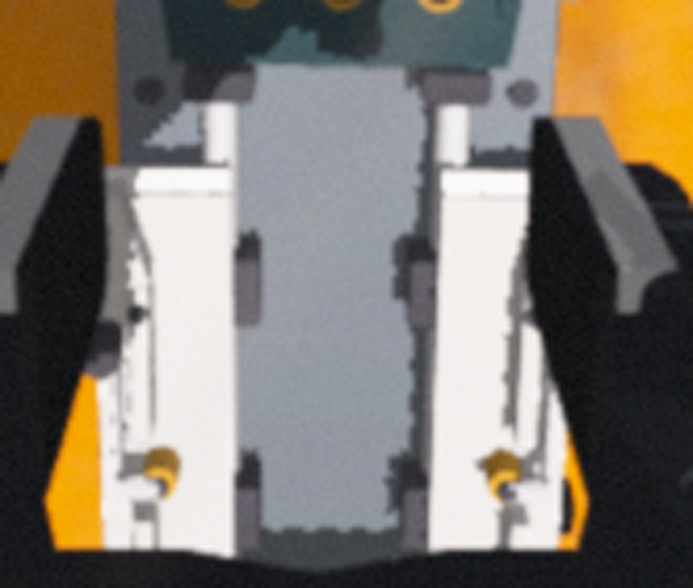

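```bash
python3 - <<'E'
from h import *
d=np.load("w1s.npz"); s=dict(tool_pos=d['p'],orientation=d['o']); c=cam("wrist",s)
f=lambda a:(np.array(a,float)+.5)/3.7-.5+np.array([180,75])
posts=pix2w(c,f([(90,182),(523,185),(97,460),(506,465)]),.065)[:,:2]
print("posts",posts.round(4), np.linalg.norm(posts[0]-posts[1]),np.linalg.norm(posts[2]-posts[3]),np.linalg.norm(posts[0]-posts[2]),np.linalg.norm(posts[1]-posts[3]))
yd=(posts[3]-posts[1]); print("slide by posts",yd/np.linalg.norm(yd)); xd=posts[0]-posts[1]; xd/=np.linalg.norm(xd);print("x:",xd, "-> y", [-xd[1],xd[0]])
print("stack ctr",posts.mean(0))
bed=pix2w(c,f([(90,38),(517,43)]),.01)[:,:2]; print("bed",bed,np.linalg.norm(bed[0]-bed[1]),bed.mean(0)); xd=bed[0]-bed[1];xd/=np.linalg.norm(xd);print("y",[-xd[1],xd[0]])
g=[(216,165),(308,167),(402,169),(216,245),(307,247),(398,249),(215,321),(305,323),(394,325),(214,395),(303,397),(390,399),(213,466),(301,468),(387,470)]
P=pix2w(c,f(g),.052)[:,:2].reshape(5,3,2)
print("pallet ctr",P.mean((0,1)),"row pitch",np.linalg.norm(np.diff(P.mean(1),axis=0),axis=1),"col",np.linalg.norm(np.diff(P.mean(0),axis=0),axis=1))
yy=P[4].mean(0)-P[0].mean(0); yy/=np.linalg.norm(yy); xx=P[:,0].mean(0)-P[:,2].mean(0); xx/=np.linalg.norm(xx); print("pallet y",yy,[-xx[1],xx[0]])
re=pix2w(c,f([(160,97),(457,104)]),.052)[:,:2]; print("rear edge?",re)
re=pix2w(c,f([(135,87),(487,92)]),.052)[:,:2]; print("rear edge outer",re,np.linalg.norm(re[0]-re[1]))
g2=lambda a:(np.array(a,float)+.5)/4.2-.5+np.array([180,205])
rl=pix2w(c,g2([(162,465),(503,465)]),.05)[:,:2]; print("rollers",rl,rl.mean(0),np.linalg.norm(rl[0]-rl[1]))
E
```

```text
posts [[ 0.404  -0.0511]
 [ 0.5192 -0.0726]
 [ 0.389  -0.128 ]
 [ 0.5046 -0.1502]] 0.11715451517933613 0.1176716054774979 0.07831692462984349 0.07901551712069697
slide by posts [-0.18529256 -0.9826834 ]
x: [-0.98304166  0.18338235] -> y [np.float64(-0.18338235079187487), np.float64(-0.9830416641313051)]
stack ctr [ 0.45421769 -0.10046955]
bed [[ 0.40457278 -0.01051556]
 [ 0.53290032 -0.03503133]] 0.13064830845072997 [ 0.46873655 -0.02277344]
y [np.float64(-0.18764704834174684), np.float64(-0.9822365220498727)]
pallet ctr [ 0.45446152 -0.10152707] row pitch [0.02226806 0.02188434 0.02202308 0.02182418] col [0.02606434 0.02590401]
pallet y [-0.19810046 -0.98018172] [np.float64(-0.19884750838906257), np.float64(-0.9800304425921991)]
rear edge? [[ 0.42596656 -0.03242484]
 [ 0.50639782 -0.04875614]]
rear edge outer [[ 0.41972451 -0.02861117]
 [ 0.51498141 -0.04705725]] 0.0970264681458098
rollers [[ 0.36871378 -0.28046015]
 [ 0.46715917 -0.29813727]] [ 0.41793647 -0.28929871] 0.10001987674479183
```

```bash
python3 - <<'E'
from h import *
im=cv2.imread("pics/w1.png")
m=camera_model("wrist"); K=m['mtx'];T=np.linalg.inv(m['T_tool_cam'])
def pr(p): 
    q=T[:3,:3]@np.array(p)+T[:3,3]; q=K@q; return q[:2]/q[2]
o=.55*.085/2
for x in (0,-.003,-.006):
    print(x,[ (y,round(z,4),pr((x,y,z)).round(1)) for y in (.011,-.011) for z in (o,o+.0145,-o,-o-.0145)])
z=cv2.resize(im[220:345,150:360],None,fx=3.8,fy=3.8,interpolation=cv2.INTER_CUBIC)
z=np.clip(z.astype(float)*1.0+40,0,255).astype(np.uint8)
for x,cl in ((0,(0,0,255)),(-.005,(255,255,0))):
    for sg in (1,-1):
        pts=[pr((x,y,sg*zz)) for y,zz in ((.011,o),(.011,o+.0145),(-.011,o+.0145),(-.011,o))]
        pts=((np.array(pts)-[150,220]+.5)*3.8).astype(int)
        cv2.polylines(z,[pts.reshape(-1,1,2)],True,cl,1)
cv2.imwrite("pics/w1c.png",z)
E
```

```text
0 [(0.011, 0.0234, array([304.2, 226.1])), (0.011, 0.0379, array([335.3, 226.1])), (0.011, -0.0234, array([203.8, 226. ])), (0.011, -0.0379, array([172.6, 226. ])), (-0.011, 0.0234, array([302.4, 268.8])), (-0.011, 0.0379, array([332.4, 268.8])), (-0.011, -0.0234, array([205.6, 268.7])), (-0.011, -0.0379, array([175.6, 268.7]))]
-0.003 [(0.011, 0.0234, array([305.1, 228.4])), (0.011, 0.0379, array([336.9, 228.4])), (0.011, -0.0234, array([202.8, 228.4])), (0.011, -0.0379, array([171. , 228.4])), (-0.011, 0.0234, array([303.3, 271.9])), (-0.011, 0.0379, array([333.8, 271.9])), (-0.011, -0.0234, array([204.7, 271.8])), (-0.011, -0.0379, array([174.1, 271.8]))]
-0.006 [(0.011, 0.0234, array([306.1, 230.9])), (0.011, 0.0379, array([338.5, 230.9])), (0.011, -0.0234, array([201.7, 230.8])), (0.011, -0.0379, array([169.3, 230.8])), (-0.011, 0.0234, array([304.2, 275.1])), (-0.011, 0.0379, array([335.3, 275.1])), (-0.011, -0.0234, array([203.7, 275. ])), (-0.011, -0.0379, array([172.6, 275. ]))]
```

View pics/w1c.png

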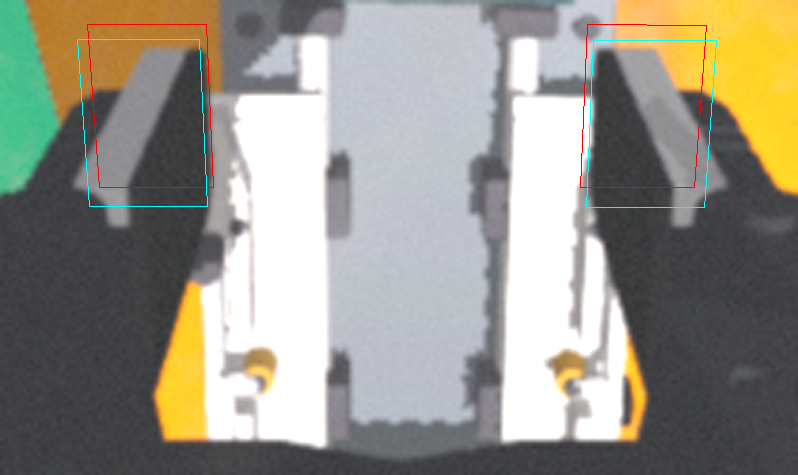

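```bash
python3 - <<'E'
from h import *
a,b,Rc,Rt=plan([.4707,-.0130,.0445],[-.185,-.983]); print(a.round(3),b.round(3)); print(Rc.round(4))
d=np.array([.4707,-.013,.0445])-state()['tool_pos']; print(Rt.T@d/.02)
E
```

```text
[10.532  4.866  0.401] [ 0.076 -0.003  0.003]
[[-2.000e-04  1.790e-01  9.839e-01]
 [-2.000e-04  9.839e-01 -1.790e-01]
 [-1.000e+00 -2.000e-04 -2.000e-04]]
[10.53332867  4.86632832  0.36900037]
```

send_rows(dp=[[0.8,1,0.08],[0.9,1,0.08],[1,1,0.08],[1,1,0.08],[1,0.87,0.05],[1,0,0],[1,0,0],[1,0,0],[1,0,0],[1,0,0],[0.33,0,0],[0,0,0],[0,0,0]], turn=[[0.08,0,0],[0,0,0],[0,0,0],[0,0,0],[0,0,0],[0,0,0],[0,0,0],[0,0,0],[0,0,0],[0,0,0],[0,0,0],[0,0,0],[0,0,0]], gripper=0.3)

```text
time_s: 5.62
tool_pos: [0.4711, -0.0124, 0.0556]
orientation: [0.705, 0.065, 0.704, -0.065]
wrist_force: [-0.4, -0.1, 0.3]
width: 0.3
```

```bash
python3 - <<'E'
from h import *
a,b,Rc,Rt=plan([.4707,-.0130,.0445],[-.185,-.983]); print(a.round(3),b.round(3)); s=state();print(s['tool_pos'],s['wrist_force'],s['width'])
im=capture("wrist"); cv2.imwrite("pics/w2.png",cv2.resize(im,None,fx=1.5,fy=1.5)); np.save("w2.npy",im)
im=capture("side"); cv2.imwrite("pics/s2.png",cv2.resize(im[120:220,240:340],None,fx=5,fy=5,interpolation=cv2.INTER_CUBIC))
E
```

```text
[ 0.556 -0.032 -0.016] [ 0.007  0.02  -0.002]
[ 0.47110622 -0.01243198  0.05561724] [-0.38476226 -0.1070557   0.26583782] 0.30014718088451253
```

View pics/w2.png

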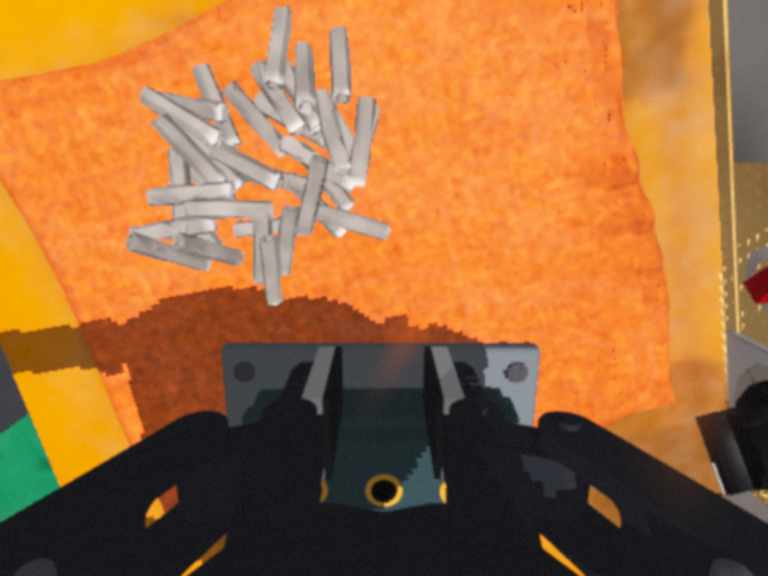

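View pics/s2.png

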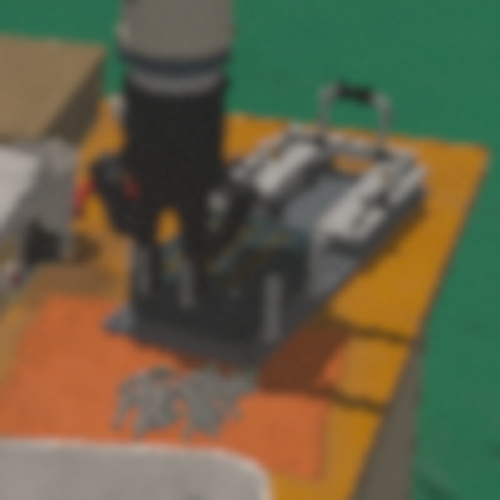

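send_rows(dp=[[0.4,-0.02,-0.01],[0.2,-0.01,-0.01],[0,-0.2,0],[0,-0.2,0],[0,-0.1,0],[0,0,0]], turn=[[0,0.02,0],[0,0,0],[0,0,0],[0,0,0],[0,0,0],[0,0,0]])

```text
time_s: 6.48
tool_pos: [0.4683, -0.0229, 0.0429]
orientation: [0.704, 0.066, 0.704, -0.066]
wrist_force: [0.5, -0.0, -0.1]
width: 0.298
```

```bash
cat > st.py <<'E'
from h import *
s=state(); sl=np.array([-.185,-.983]); sl/=np.linalg.norm(sl); o=np.array([.4542,-.1005]); pp=np.array([sl[1],-sl[0]])
d=s['tool_pos'][:2]-o; x=q2R(s['orientation'])
f=s['wrist_force']; print("t",s['time_s'],"s",(d@sl*1e3).round(2),"lat",(d@pp*1e3).round(2),"z",(s['tool_pos'][2]*1e3).round(2),"Fslide",(f[:2]@sl).round(2),"Flat",(f[:2]@pp).round(2),"Fz",f[2].round(2),"T",s['torque'].round(2),"toolx",x[:,0].round(4),"tooly",x[:,1].round(4))
E
python3 st.py
```

```text
t 6.475 s -78.84 lat 0.51 z 42.86 Fslide -0.05 Flat -0.5 Fz -0.09 T [-0.03 -0.   -0.06] toolx [-1.2e-03  3.0e-04 -1.0e+00] tooly [0.1848 0.9828 0.    ]
```

send_rows(dp=[[-0.04,-0.1,0],[0,-0.1,0],[0,-0.1,0],[0,-0.1,0],[0,-0.1,0],[0,-0.1,0]], turn=[[0,0.01,0],[0,0,0],[0,0,0],[0,0,0],[0,0,0],[0,0,0]])

```text
time_s: 7.22
tool_pos: [0.4661, -0.0345, 0.0435]
orientation: [0.703, 0.066, 0.705, -0.065]
wrist_force: [0.8, 1.9, 0.8]
width: 0.297
```

```bash
python3 st.py; python3 - <<'E'
from h import *
im=capture("wrist"); cv2.imwrite("pics/w3.png",cv2.resize(im[200:,130:390],None,fx=3,fy=3,interpolation=cv2.INTER_CUBIC))
E
```

```text
t 7.225 s -67.01 lat 0.55 z 43.54 Fslide -2.0 Flat -0.4 Fz 0.8 T [ 0.27 -0.06 -0.02] toolx [-2.1e-03  6.0e-04 -1.0e+00] tooly [1.842e-01 9.829e-01 2.000e-04]
```

View pics/w3.png

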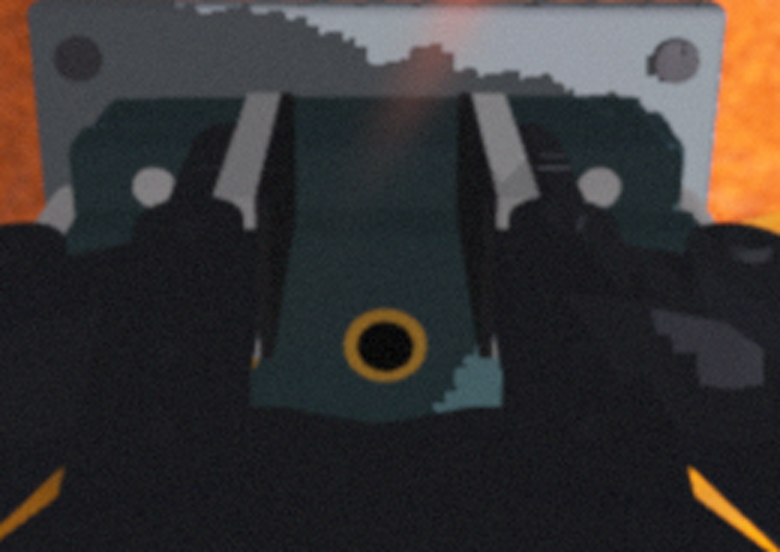

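```bash
python3 - <<'E'
from h import *
s=state();c=cam("wrist",s)
sl=np.array([-.185,-.983]); o=np.array([.4542,-.1005])
for v in (98,205):
  uv=np.array([385,v],float)/3+[130,200]
  for z in (.022,.032,.042,.052): print(v,z,((pix2w(c,[uv],z)[0,:2]-o)@sl*1e3).round(1))
for uv in ((385,345),(153,187),(600,187)):
  print(uv,((pix2w(c,[np.array(uv)/3+[130,200]],.052)[0,:2]-o)@sl*1e3).round(1))
E
```

```text
98 0.022 -65.8
98 0.032 -69.8
98 0.042 -73.9
98 0.052 -78.0
205 0.022 -44.5
205 0.032 -49.9
205 0.042 -55.2
205 0.052 -60.6
(385, 345) -36.1
(153, 187) -63.5
(600, 187) -63.7
```

```bash
python3 - <<'E'
from h import *
s=state()
im=capture("wrist"); np.save("w3.npy",im)
g=lambda im:np.clip(255*(im/255.)**.45,0,255).astype(np.uint8)
a=cv2.resize(im[205:340,140:380],None,fx=3.3,fy=3.3,interpolation=cv2.INTER_CUBIC); cv2.imwrite("pics/w3g.png",g(a))
b=np.load("w2.npy"); cv2.imwrite("pics/w2g.png",g(cv2.resize(b[205:360,140:380],None,fx=3.3,fy=3.3,interpolation=cv2.INTER_CUBIC)))
E
```

```text
(no output)
```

View pics/w3g.png

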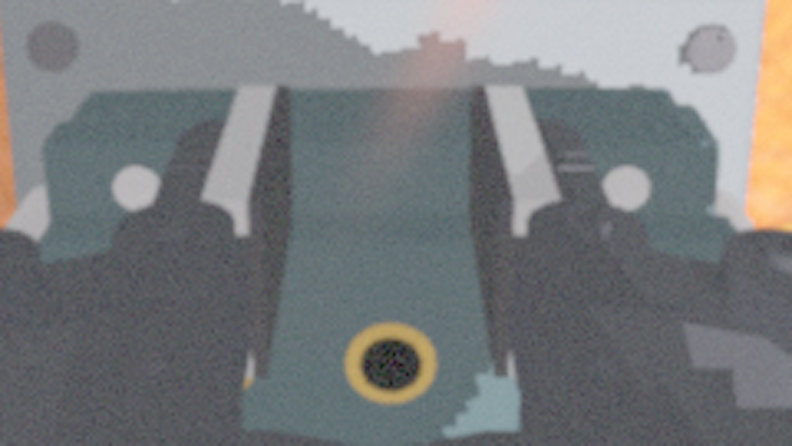

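View pics/w2g.png

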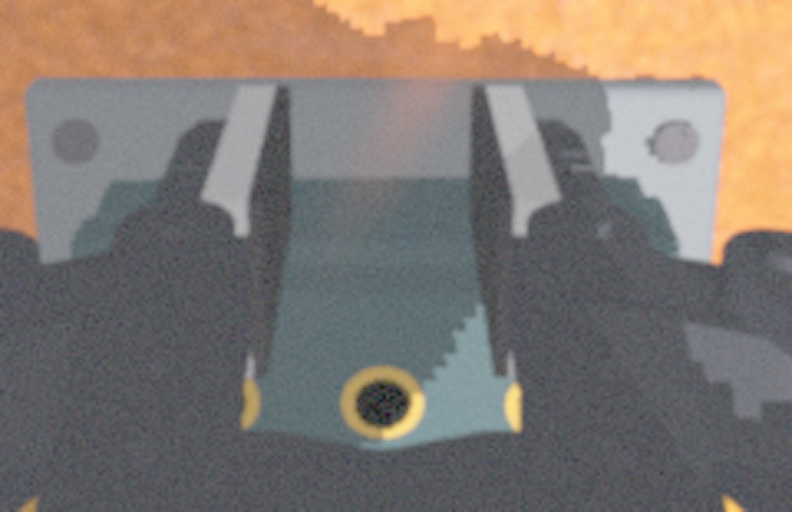

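send_rows(dp=[[0,-0.15,0],[0,-0.25,0],[0,-0.25,0],[0,-0.25,0],[0,-0.25,0],[0,-0.25,0],[0,-0.25,0],[0,-0.25,0],[0,-0.25,0],[0,-0.25,0]], turn=[[0,0.02,0],[0,0,0],[0,0,0],[0,0,0],[0,0,0],[0,0,0],[0,0,0],[0,0,0],[0,0,0],[0,0,0]])

```text
time_s: 8.57
tool_pos: [0.4571, -0.082, 0.0435]
orientation: [0.703, 0.066, 0.705, -0.065]
wrist_force: [1.2, 2.1, 1.7]
width: 0.298
```

```bash
python3 st.py; python3 - <<'E'
from h import *
im=capture("wrist"); g=lambda im:np.clip(255*(im/255.)**.6,0,255).astype(np.uint8)
cv2.imwrite("pics/w4.png",g(cv2.resize(im[120:345,120:400],None,fx=2.6,fy=2.6,interpolation=cv2.INTER_CUBIC)))
im=capture("top"); cv2.imwrite("pics/t4.png",cv2.resize(im[170:260,250:390],None,fx=5,fy=5,interpolation=cv2.INTER_CUBIC))
E
```

```text
t 8.575 s -18.71 lat 0.59 z 43.51 Fslide -2.32 Flat -0.82 Fz 1.74 T [ 0.33 -0.07 -0.01] toolx [-3.9e-03  7.0e-04 -1.0e+00] tooly [0.1843 0.9829 0.    ]
```

View pics/w4.png

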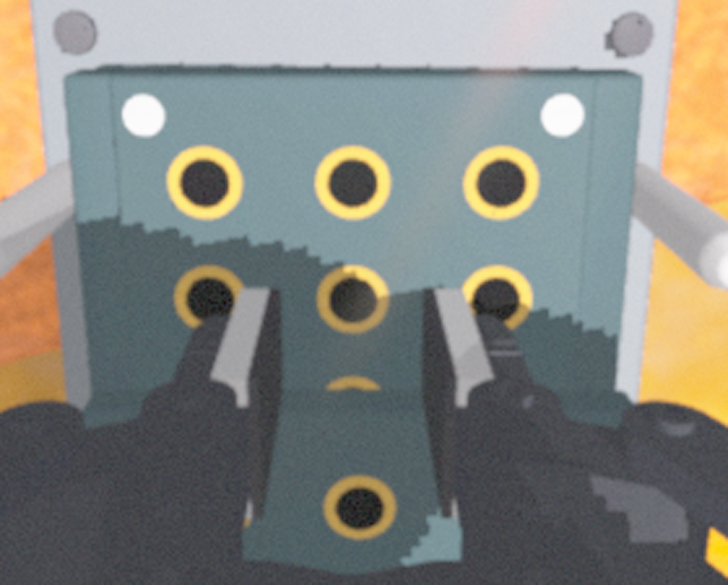

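View pics/t4.png

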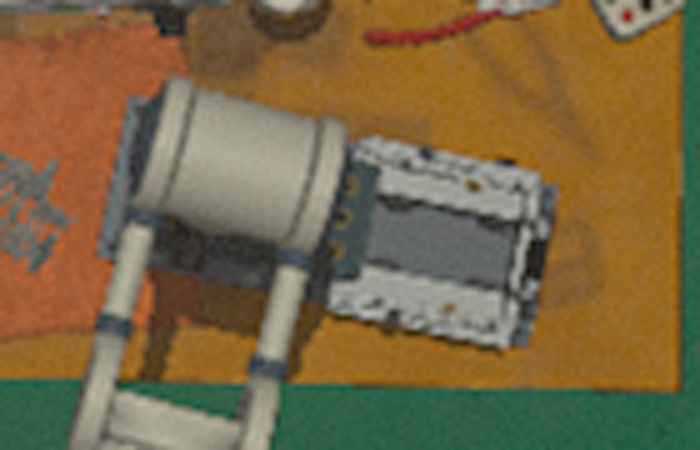

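send_rows(dp=[[0,-0.2,0],[0,-0.25,0],[0,-0.25,0],[0,-0.25,0],[0,-0.25,0],[0,-0.25,0],[0,-0.25,0],[0,-0.25,0],[0,-0.2,0]], turn=[[0,-0.05,0],[0,0,0],[0,0,0],[0,0,0],[0,0,0],[0,0,0],[0,0,0],[0,0,0],[0,0,0]])

```text
time_s: 9.8
tool_pos: [0.4492, -0.1243, 0.0435]
orientation: [0.704, 0.065, 0.704, -0.066]
wrist_force: [1.0, 2.2, 1.5]
width: 0.299
```

```bash
python3 st.py; python3 - <<'E'
from h import *
im=capture("wrist"); g=lambda im:np.clip(255*(im/255.)**.6,0,255).astype(np.uint8)
cv2.imwrite("pics/w5.png",g(cv2.resize(im[80:345,120:400],None,fx=2.2,fy=2.2,interpolation=cv2.INTER_CUBIC)))
im=capture("top"); cv2.imwrite("pics/t5.png",cv2.resize(im[170:260,250:390],None,fx=5,fy=5,interpolation=cv2.INTER_CUBIC))
E
```

```text
t 9.8 s 24.29 lat 0.53 z 43.55 Fslide -2.35 Flat -0.56 Fz 1.46 T [ 0.34 -0.05  0.01] toolx [ 1.e-04 -1.e-04 -1.e+00] tooly [ 0.1844  0.9828 -0.    ]
```

View pics/w5.png

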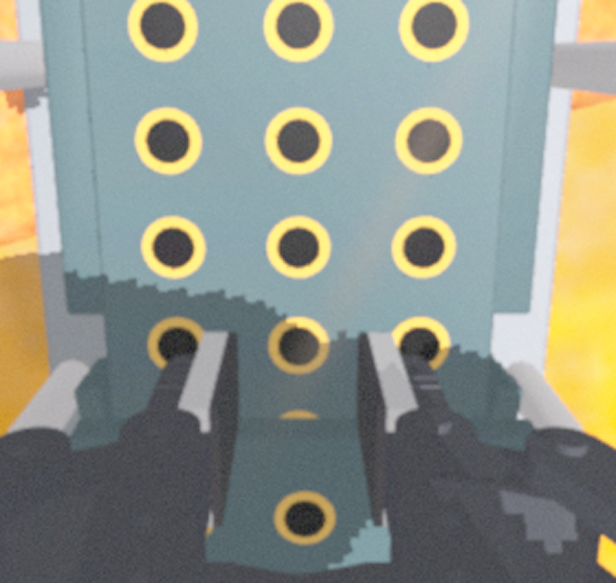

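View pics/t5.png

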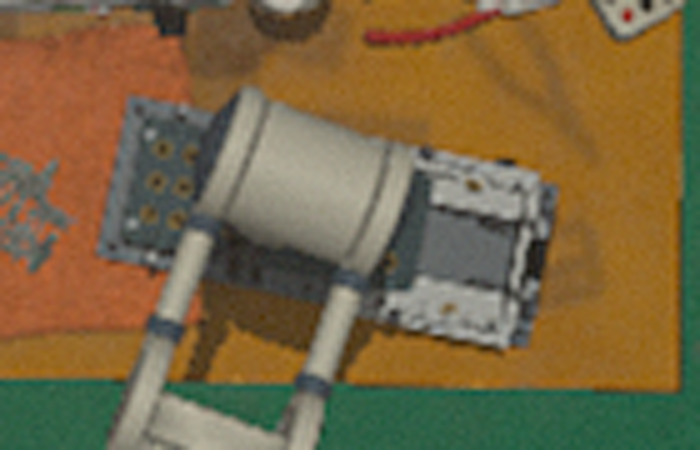

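send_rows(dp=[[0,-0.15,0],[0,-0.2,0],[0,-0.2,0],[0,-0.2,0],[0,-0.2,0],[0,-0.1,0]], turn=[[0,0,0],[0,0,0],[0,0,0],[0,0,0],[0,0,0],[0,0,0]])

```text
time_s: 10.65
tool_pos: [0.4452, -0.1449, 0.0434]
orientation: [0.704, 0.066, 0.704, -0.066]
wrist_force: [-0.3, 1.4, -1.2]
width: 0.299
```

```bash
python3 st.py
```

```text
t 10.65 s 45.26 lat 0.6 z 43.43 Fslide -1.29 Flat 0.6 Fz -1.17 T [ 0.16 -0.05 -0.01] toolx [-1.e-04  0.e+00 -1.e+00] tooly [ 0.1847  0.9828 -0.    ]
```

send_rows(dp=[[0,-0.1,0],[0,-0.1,0],[0,-0.1,0],[0,-0.1,0],[0,-0.1,0]], turn=[[0,0,0],[0,0,0],[0,0,0],[0,0,0],[0,0,0]])

```text
time_s: 11.28
tool_pos: [0.4433, -0.153, 0.0432]
orientation: [0.704, 0.066, 0.704, -0.064]
wrist_force: [-1.0, 8.3, -0.5]
width: 0.299
```

```bash
python3 st.py
```

```text
t 11.275 s 53.62 lat 1.02 z 43.2 Fslide -7.97 Flat 2.49 Fz -0.48 T [1.38 0.16 0.09] toolx [-7.0e-04  3.3e-03 -1.0e+00] tooly [0.1836 0.983  0.0031]
```

```bash
python3 - <<'E'
from h import *
im=capture("wrist"); g=lambda im:np.clip(255*(im/255.)**.6,0,255).astype(np.uint8)
cv2.imwrite("pics/w6.png",g(cv2.resize(im[150:345,120:400],None,fx=2.8,fy=2.8,interpolation=cv2.INTER_CUBIC)))
im=capture("top"); cv2.imwrite("pics/t6.png",cv2.resize(im[180:250,310:390],None,fx=8,fy=8,interpolation=cv2.INTER_CUBIC))
E
```

```text
(no output)
```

View pics/w6.png

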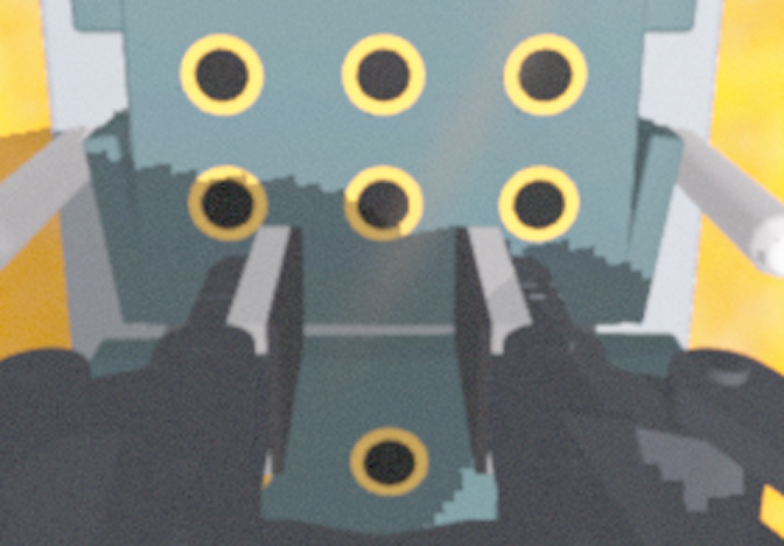

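View pics/t6.png

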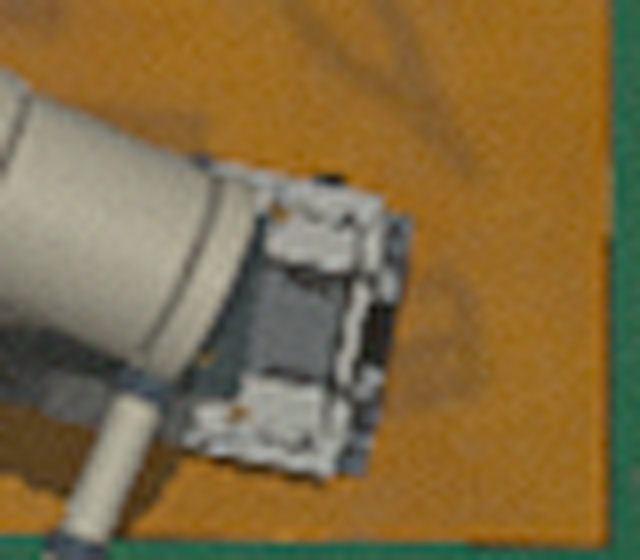

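send_rows(dp=[[0,-0.05,0],[0,0,0]], turn=[[0,0,0],[0,0,0]])

```text
time_s: 11.62
tool_pos: [0.443, -0.1543, 0.043]
orientation: [0.704, 0.066, 0.705, -0.064]
wrist_force: [-0.1, 3.5, -0.6]
width: 0.296
```

```bash
python3 st.py
```

```text
t 11.625 s 55.0 lat 1.09 z 42.97 Fslide -3.39 Flat 0.75 Fz -0.55 T [ 0.54  0.07 -0.02] toolx [-0.0011  0.0022 -1.    ] tooly [0.1837 0.983  0.002 ]
```

send_rows(dp=[[-0.02,-0.05,0.02],[0,-0.05,0.02],[0,-0.05,0],[0,-0.05,0]], turn=[[0,0,0],[0,0,0],[0,0,0],[0,0,0]])

```text
time_s: 12.12
tool_pos: [0.4433, -0.1594, 0.0438]
orientation: [0.704, 0.066, 0.704, -0.065]
wrist_force: [0.4, 4.2, -1.3]
width: 0.296
```

```bash
python3 st.py
```

```text
t 12.125 s 59.92 lat -0.19 z 43.82 Fslide -4.19 Flat 0.36 Fz -1.31 T [ 0.7  -0.   -0.07] toolx [-1.e-04  3.e-04 -1.e+00] tooly [1.844e-01 9.829e-01 3.000e-04]
```

send_rows(dp=[[0,-0.08,0],[0,-0.08,0],[0,-0.08,0],[0,-0.08,0],[0,-0.08,0]], turn=[[0,0,0],[0,0,0],[0,0,0],[0,0,0],[0,0,0]])

```text
time_s: 12.75
tool_pos: [0.4418, -0.1673, 0.0438]
orientation: [0.704, 0.066, 0.704, -0.065]
wrist_force: [-0.6, 5.1, -0.7]
width: 0.299
```

```bash
python3 st.py
```

```text
t 12.75 s 67.91 lat -0.19 z 43.85 Fslide -4.94 Flat 1.5 Fz -0.66 T [ 0.92  0.03 -0.11] toolx [-1.e-04  3.e-04 -1.e+00] tooly [1.843e-01 9.829e-01 3.000e-04]
```

send_rows(dp=[[0,-0.05,0],[0,-0.05,0],[0,-0.05,0],[0,-0.05,0]], turn=[[0,0,0],[0,0,0],[0,0,0],[0,0,0]])

```text
time_s: 13.25
tool_pos: [0.441, -0.171, 0.0438]
orientation: [0.704, 0.066, 0.704, -0.065]
wrist_force: [-0.4, 5.7, -0.9]
width: 0.302
```

```bash
python3 st.py
```

```text
t 13.25 s 71.76 lat -0.09 z 43.76 Fslide -5.48 Flat 1.45 Fz -0.86 T [ 1.02  0.09 -0.09] toolx [-3.e-04  7.e-04 -1.e+00] tooly [1.842e-01 9.829e-01 6.000e-04]
```

send_rows(dp=[[0,-0.05,0],[0,-0.05,0],[0,-0.05,0]], turn=[[0,0,0],[0,0,0],[0,0,0]])

```text
time_s: 13.62
tool_pos: [0.4404, -0.1739, 0.0437]
orientation: [0.704, 0.066, 0.704, -0.065]
wrist_force: [-0.1, 6.7, -0.8]
width: 0.296
```

```bash
python3 st.py
```

```text
t 13.625 s 74.67 lat -0.04 z 43.72 Fslide -6.6 Flat 1.35 Fz -0.81 T [ 1.04  0.03 -0.13] toolx [-4.e-04  9.e-04 -1.e+00] tooly [1.843e-01 9.829e-01 8.000e-04]
```

send_rows(dp=[[0,-0.05,0],[0,-0.05,0],[0,-0.05,0]], turn=[[0,0,0],[0,0,0],[0,0,0]])

```text
time_s: 14.0
tool_pos: [0.4398, -0.1767, 0.0437]
orientation: [0.704, 0.066, 0.704, -0.065]
wrist_force: [-0.3, 6.1, -1.0]
width: 0.298
```

```bash
python3 st.py
```

```text
t 14.0 s 77.54 lat 0.04 z 43.66 Fslide -5.98 Flat 1.38 Fz -0.97 T [ 1.16  0.07 -0.16] toolx [-6.0e-04  1.2e-03 -1.0e+00] tooly [0.1842 0.9829 0.0011]
```

send_rows(dp=[[0,-0.05,0],[0,-0.05,0],[0,-0.05,0]], turn=[[0,0,0],[0,0,0],[0,0,0]])

```text
time_s: 14.38
tool_pos: [0.4392, -0.1795, 0.0436]
orientation: [0.704, 0.066, 0.704, -0.065]
wrist_force: [-0.1, 7.8, -0.6]
width: 0.298
```

```bash
python3 st.py
```

```text
t 14.375 s 80.43 lat 0.11 z 43.61 Fslide -7.66 Flat 1.54 Fz -0.6 T [ 1.16  0.11 -0.11] toolx [-8.0e-04  1.5e-03 -1.0e+00] tooly [0.1841 0.9829 0.0013]
```

send_rows(dp=[[0,-0.05,0],[0,-0.05,0]], turn=[[0,0,0],[0,0,0]])

```text
time_s: 14.62
tool_pos: [0.4388, -0.1814, 0.0436]
orientation: [0.704, 0.066, 0.704, -0.065]
wrist_force: [-0.7, 7.0, -0.7]
width: 0.298
```

```bash
python3 st.py
```

```text
t 14.625 s 82.35 lat 0.14 z 43.57 Fslide -6.77 Flat 1.98 Fz -0.69 T [ 1.22  0.05 -0.11] toolx [-8.0e-04  1.7e-03 -1.0e+00] tooly [0.1841 0.9829 0.0015]
```

Now one 1 mm row at a time.

send_rows(dp=[[0,-0.05,0]], turn=[[0,0,0]])

```text
time_s: 14.75
tool_pos: [0.4386, -0.1823, 0.0436]
orientation: [0.704, 0.066, 0.704, -0.065]
wrist_force: [-0.6, 7.5, -1.6]
width: 0.301
```

send_rows(dp=[[0,-0.05,0]], turn=[[0,0,0]])

```text
time_s: 14.88
tool_pos: [0.4384, -0.1833, 0.0435]
orientation: [0.704, 0.066, 0.704, -0.065]
wrist_force: [-0.7, 7.8, -1.3]
width: 0.303
```

```bash
python3 st.py
```

```text
t 14.875 s 84.28 lat 0.19 z 43.52 Fslide -7.51 Flat 2.17 Fz -1.33 T [ 1.24  0.03 -0.15] toolx [-0.001   0.0018 -1.    ] tooly [0.1841 0.9829 0.0016]
```

send_rows(dp=[[0,-0.05,0]], turn=[[0,0,0]])

```text
time_s: 15.0
tool_pos: [0.4382, -0.1842, 0.0435]
orientation: [0.704, 0.066, 0.705, -0.065]
wrist_force: [-0.2, 6.8, -1.5]
width: 0.299
```

```bash
python3 st.py
```

```text
t 15.0 s 85.24 lat 0.23 z 43.51 Fslide -6.66 Flat 1.48 Fz -1.52 T [ 1.31  0.09 -0.08] toolx [-0.0011  0.002  -1.    ] tooly [0.1841 0.9829 0.0017]
```

send_rows(dp=[[0,-0.05,0]], turn=[[0,0,0]])

```text
time_s: 15.12
tool_pos: [0.438, -0.1852, 0.0435]
orientation: [0.704, 0.066, 0.705, -0.065]
wrist_force: [-1.0, 7.4, -0.5]
width: 0.301
```

```bash
python3 st.py
```

```text
t 15.125 s 86.21 lat 0.25 z 43.47 Fslide -7.04 Flat 2.34 Fz -0.47 T [ 1.32  0.13 -0.15] toolx [-0.0011  0.002  -1.    ] tooly [0.1841 0.9829 0.0018]
```

send_rows(dp=[[0,-0.05,0]], turn=[[0,0,0]])

```text
time_s: 15.25
tool_pos: [0.4378, -0.1861, 0.0435]
orientation: [0.704, 0.066, 0.705, -0.065]
wrist_force: [-0.4, 7.2, -0.8]
width: 0.295
```

```bash
python3 st.py
```

```text
t 15.25 s 87.17 lat 0.24 z 43.49 Fslide -7.0 Flat 1.68 Fz -0.79 T [ 1.3   0.15 -0.15] toolx [-0.0011  0.0021 -1.    ] tooly [0.1841 0.9829 0.0018]
```

send_rows(dp=[[0,-0.05,0]], turn=[[0,0,0]])

```text
time_s: 15.38
tool_pos: [0.4377, -0.1871, 0.0435]
orientation: [0.704, 0.066, 0.705, -0.065]
wrist_force: [-1.5, 7.8, -1.3]
width: 0.301
```

```bash
python3 st.py
```

```text
t 15.375 s 88.12 lat 0.25 z 43.48 Fslide -7.41 Flat 2.94 Fz -1.29 T [ 1.34  0.09 -0.17] toolx [-0.0011  0.0022 -1.    ] tooly [0.184  0.9829 0.0019]
```

send_rows(dp=[[0,-0.05,0]], turn=[[0,0,0]])

```text
time_s: 15.5
tool_pos: [0.4375, -0.188, 0.0435]
orientation: [0.704, 0.066, 0.705, -0.065]
wrist_force: [-0.4, 8.5, -1.0]
width: 0.301
```

```bash
python3 st.py
```

```text
t 15.5 s 89.1 lat 0.27 z 43.45 Fslide -8.31 Flat 2.0 Fz -0.97 T [ 1.4   0.14 -0.14] toolx [-0.0012  0.0022 -1.    ] tooly [0.184  0.9829 0.002 ]
```

send_rows(dp=[[0,-0.05,0]], turn=[[0,0,0]])

```text
time_s: 15.62
tool_pos: [0.4373, -0.1889, 0.0434]
orientation: [0.704, 0.066, 0.705, -0.065]
wrist_force: [-1.8, 8.1, -1.0]
width: 0.297
```

```bash
python3 st.py
```

```text
t 15.625 s 90.04 lat 0.29 z 43.44 Fslide -7.62 Flat 3.27 Fz -1.02 T [ 1.41  0.18 -0.11] toolx [-0.0011  0.0024 -1.    ] tooly [0.184  0.9829 0.0021]
```

send_rows(dp=[[0,-0.05,0]], turn=[[0,0,0]])

```text
time_s: 15.75
tool_pos: [0.4371, -0.1901, 0.0434]
orientation: [0.704, 0.066, 0.705, -0.065]
wrist_force: [-0.9, 7.6, -0.6]
width: 0.302
```

```bash
python3 st.py
```

```text
t 15.75 s 91.19 lat 0.28 z 43.44 Fslide -7.34 Flat 2.32 Fz -0.64 T [ 1.24  0.09 -0.1 ] toolx [-0.0012  0.0021 -1.    ] tooly [0.184  0.9829 0.0018]
```

send_rows(dp=[[0,-0.05,0]], turn=[[0,0,0]])

```text
time_s: 15.88
tool_pos: [0.4369, -0.1915, 0.0435]
orientation: [0.704, 0.066, 0.704, -0.065]
wrist_force: [-1.2, 4.8, -0.6]
width: 0.304
```

```bash
python3 st.py
```

```text
t 15.875 s 92.66 lat 0.17 z 43.55 Fslide -4.51 Flat 2.07 Fz -0.63 T [ 0.74  0.09 -0.15] toolx [-0.0011  0.001  -1.    ] tooly [1.842e-01 9.829e-01 8.000e-04]
```

send_rows(dp=[[0,-0.03,0]], turn=[[0,0,0]])

```text
time_s: 16.0
tool_pos: [0.4372, -0.1933, 0.044]
orientation: [0.704, 0.065, 0.704, -0.066]
wrist_force: [0.0, -0.1, -0.6]
width: 0.3
```

```bash
python3 st.py
```

```text
t 16.0 s 94.39 lat -0.48 z 44.03 Fslide 0.06 Flat -0.01 Fz -0.55 T [-0.01  0.   -0.03] toolx [ 3.0e-04 -1.9e-03 -1.0e+00] tooly [ 0.1844  0.9828 -0.0018]
```

send_rows(dp=[[0,0.15,0],[0,0.4,0],[-0.3,0.2,0],[-0.8,0.1,0],[-1,0.1,0],[-1,0.1,0],[-1,0.1,0],[-1,0.1,0],[-1,0.1,0],[-1,0,0],[-1,0,0],[-1,0,0],[-1,0,0],[-0.5,0,0],[0,0,0]], turn=[[0,0,0],[0,0,0],[0,0,0],[0,0,0],[0,0,0],[0,0,0],[0,0,0],[0,0,0],[0,0,0],[0,0,0],[0,0,0],[0,0,0],[0,0,0],[0,0,0],[0,0,0]])

```text
time_s: 17.88
tool_pos: [0.4424, -0.1661, 0.2567]
orientation: [0.704, 0.065, 0.704, -0.066]
wrist_force: [0.1, 0.5, -1.3]
width: 0.303
```

```bash
python3 st.py; python3 - <<'E'
from h import *
s=state(); im=capture("wrist"); np.save("w7.npy",im); np.savez("w7s.npz",p=s['tool_pos'],o=s['orientation'])
cv2.imwrite("pics/w7.png",cv2.resize(im[60:345,150:370],None,fx=2.1,fy=2.1,interpolation=cv2.INTER_CUBIC))
cv2.imwrite("pics/w7b.png",cv2.resize(im[160:335,185:335],None,fx=3.4,fy=3.4,interpolation=cv2.INTER_CUBIC))
E
```

```text
t 17.875 s 66.67 lat -0.5 z 256.65 Fslide -0.54 Flat 0.01 Fz -1.31 T [ 0.03  0.03 -0.05] toolx [ 1.e-03 -5.e-04 -1.e+00] tooly [ 1.844e-01  9.828e-01 -3.000e-04]
```

View pics/w7.png

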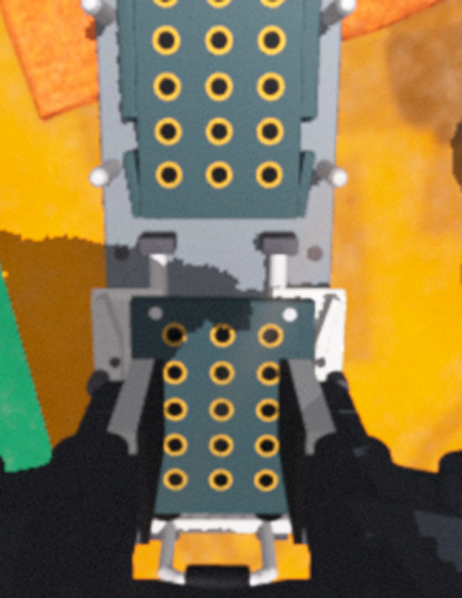

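View pics/w7b.png

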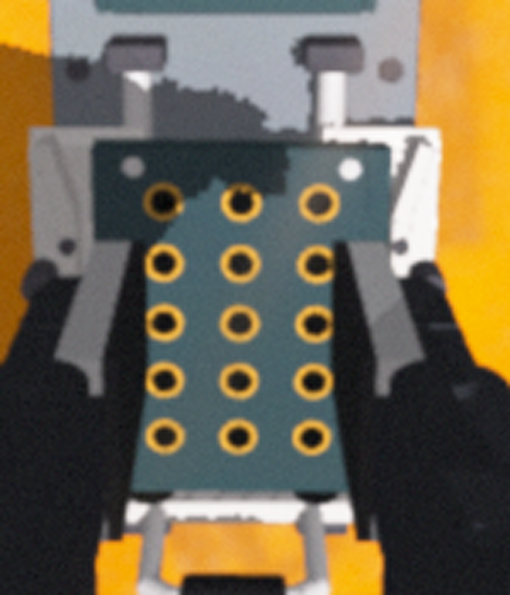

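send_rows(dp=[[0,1,0],[0,1,0],[0,1,0],[-0.5,0.5,0],[0,0,0]], turn=[[0,0,0],[0,0,0],[0,0,0],[0,0,0],[0,0,0]], gripper=1)

```text
time_s: 18.55
tool_pos: [0.4553, -0.0969, 0.2667]
orientation: [0.705, 0.065, 0.704, -0.065]
wrist_force: [-0.2, 0.4, -0.3]
width: 0.998
```

```bash
python3 st.py; python3 - <<'E'
from h import *
s=state(); im=capture("wrist"); np.save("w8.npy",im); np.savez("w8s.npz",p=s['tool_pos'],o=s['orientation'])
cv2.imwrite("pics/w8.png",cv2.resize(im[180:345,180:330],None,fx=3.6,fy=3.6,interpolation=cv2.INTER_CUBIC))
cv2.imwrite("pics/w8f.png",im)
im=capture("top"); cv2.imwrite("pics/t8.png",cv2.resize(im[180:250,310:390],None,fx=8,fy=8,interpolation=cv2.INTER_CUBIC))
E
```

```text
t 18.55 s -3.71 lat -0.44 z 266.72 Fslide -0.33 Flat 0.3 Fz -0.31 T [-0.02 -0.03 -0.01] toolx [ 1.1e-03 -5.0e-04 -1.0e+00] tooly [ 1.833e-01  9.831e-01 -3.000e-04]
```

View pics/w8.png

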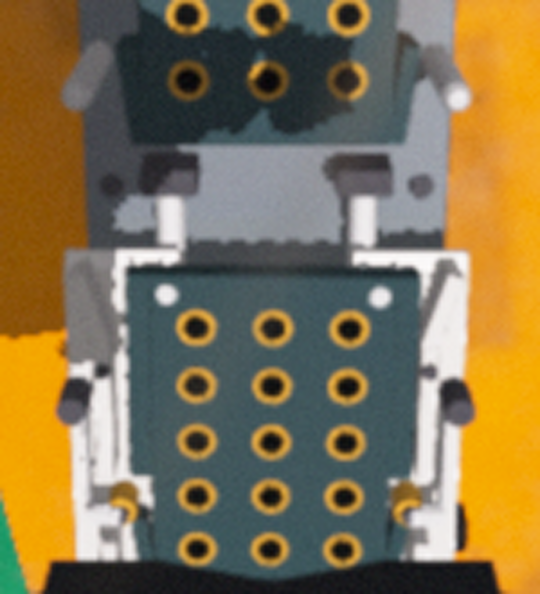

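View pics/t8.png

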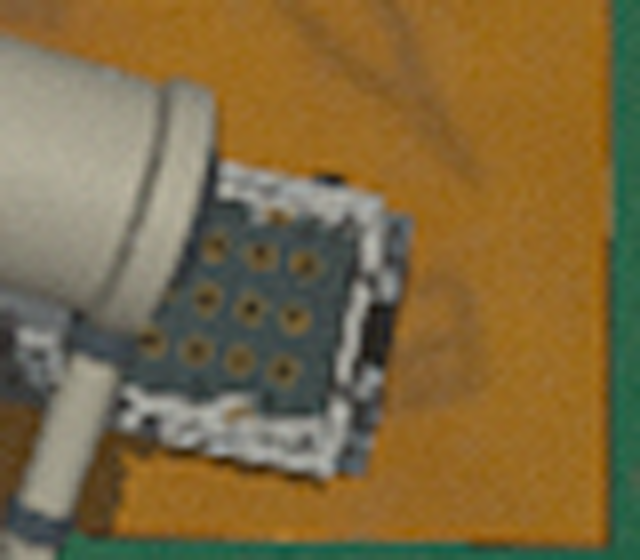

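View pics/w8f.png

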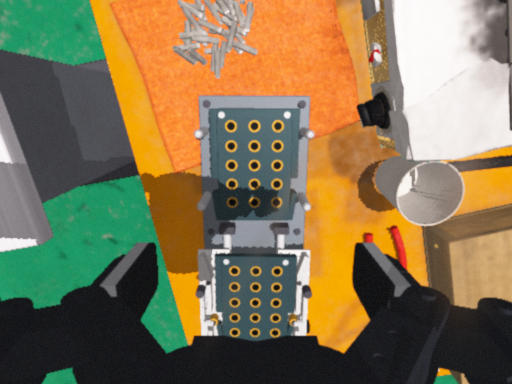

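```bash
python3 - <<'E'
from h import *
sl=np.array([-.185,-.983]); sl/=np.linalg.norm(sl); o=np.array([.4542,-.1005]); pp=np.array([sl[1],-sl[0]])
d=np.load("w8s.npz"); c=cam("wrist",dict(tool_pos=d['p'],orientation=d['o']))
f=lambda a:(np.array(a,float)+.5)/3.6-.5+np.array([180,180])
def sp(uv,z): P=pix2w(c,uv,z)[:,:2]-o; return np.c_[P@sl,P@pp]*1e3
r=sp(f([(124,500),(406,500)]),.05); print("rollers now",r, r[0,1]-r[1,1])
g=sp(f([(196,328),(272,328),(348,328),(197,386),(271,386),(346,386),(197,442),(271,442),(345,442),(197,496),(271,496),(344,496),(197,549),(270,549),(343,549)]),.05); print("pallet ctr",g.mean(0),"rear",g.mean(0)[0]-65)
print("yaw",(g[-3:].mean(0)-g[:3].mean(0)))
# pallet3 rings in full image
im=np.load("w8.npy")
for n in ("pallet_3_mid","clip_near","clip_far"):
    try:
        for m in masks_of(n,"wrist")[:3]: print(n,round(m['confidence'],2),np.round(m['box']))
    except Exception as e: print(e)
P=sp(np.array([[231.5,126.5],[254.5,126.5],[277.5,126.5],[231.7,202],[254,202],[277,202]]),.042); print(P.round(1), P.mean(0))
E
```

```text
rollers now [[194.32593376  50.63606848]
 [194.19060495 -49.2895593 ]] 99.92562778741284
pallet ctr [170.71721038  -1.39777809] rear 105.71721038073346
yaw [87.90707116  0.52693948]
clip_near 0.71 [203. 297.  18.  28.]
clip_far 0.78 [287. 311.  12.  18.]
clip_far 0.28 [198.  95. 113. 239.]
[[-45.7  24.9]
 [-45.7  -0.5]
 [-45.8 -26. ]
 [ 41.5  26.2]
 [ 41.5  -0.1]
 [ 41.4 -27.1]] [-2.14540891 -0.4398329 ]
```

```bash
python3 -c "
from rig import *
print(finish_job())"
```

```text
the job is handed in; nothing more can be done
None
```

The top pallet is loaded in the dip carrier, with both spring rollers in its notches. I handed the job in at about 18.6 s.

- **Push:** I pushed the pallet flat at its rear edge with the finger tips about 44 mm above the bench. The force rose to about 8 N, then fell to 0 N over the last 2–3 mm as the rollers snapped in. I stopped there and backed off, and there was no force spike from the end stop.
- **Force bump at the mouth:** the force briefly reached about 8 N where the nose first met the carrier, then settled at 3–4 N before the springs built up. The cause is not confirmed; it was probably first contact with the rollers or the flared mouth.
- **Seating check:** in the last wrist picture the rollers are 99.9 mm apart, against 100.0 mm at rest. The pallet is square to the loader, with its centre about 171 mm from the stack point. The end-stop gap was too small to measure.
- **Other things:** the pallet below lies about 2 mm from the stack's nominal centre, within the raggedness given. I had no earlier measurement of it to compare with. I saw no sign that anything else moved, but did not re-measure the red box, timer or brush. The gripper was open and clear at the end.

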